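# Pack the tumbler, swing the bails in, stack the tray

## Task

Lower the glass tumbler upright into the middle of the grey tote, gently, letting go only once you feel it stand on the packing inside. Then swing both of the tote's bail arms fully in across its mouth and set the plywood tray on the two bars, centred and lined up lengthwise with the tote, letting go only once it rests there. Leave everything else where it is.

Things in the scene. Friction and masses are not known exactly. Their poses are not given: they have to be found in the camera images.
- tote: Grey open-topped plastic tote, fixed to the bench, 160 (x) x 250 (y) x 120 mm high, walls 5 mm, opaque. Origin: centre of its underside; its y axis is its long direction, z up. The rim is 120 mm above the origin. Inside lies a level cork packing board; its top is somewhere between 13 and 43 mm above the origin and not known in advance (it does not sink under the tumbler). At each end a U-shaped steel bail arm of 8 mm round wire is hinged on the outside of the two long walls.
- bail_left (a joint): Hinge angle of the bail arm at the tote's +y end: 0 = swung out, arm level, pointing outward beyond the end wall; 1.57 = upright; 2.934 = fully in, against its stop, crossbar lying across the mouth 4 mm above the rim. The hinge line is parallel to the tote's x axis, at y = 105 mm, z = 110 mm in the tote's frame; the crossbar's centre line is 68 mm from it. The hinge is stiff: the arm stays where it is left; 2 to 3 N at the crossbar moves it.
- bail_left_bar (a point): Middle of that bail's crossbar (8 mm round steel wire, 176 mm long, parallel to the tote's x axis; legs at x = +-88 mm). Swung in, it lies at y = 38 mm, z = 124 mm in the tote's frame.
- bail_right (a joint): Hinge angle of the bail arm at the tote's -y end: 0 = swung out, arm level, pointing outward beyond the end wall; 1.57 = upright; 2.934 = fully in, against its stop, crossbar lying across the mouth 4 mm above the rim. The hinge line is parallel to the tote's x axis, at y = -105 mm, z = 110 mm in the tote's frame; the crossbar's centre line is 68 mm from it. The hinge is stiff: the arm stays where it is left; 2 to 3 N at the crossbar moves it.
- bail_right_bar (a point): Middle of that bail's crossbar (8 mm round steel wire, 176 mm long, parallel to the tote's x axis; legs at x = +-88 mm). Swung in, it lies at y = -38 mm, z = 124 mm in the tote's frame.
- tumbler_mid (a point): Centre (half-way up, on the axis) of the straight-sided amber glass tumbler: 60 mm outside diameter, 76 mm tall, open top, wall 4 mm, about 0.25 kg, standing upright; z axis up.
- tray_handle (a point): Middle of the carrying handle of the shallow plywood tray. Tray 140 (x) x 200 (y) x 40 mm high, flat underside 95 mm below this point; with the two dark pads fixed in it about 0.55 kg. The handle is a level wooden bar along the tray's y axis (its long direction), 16 mm wide, 20 mm deep, free over its middle 160 mm, its top 105 mm above the underside. The centre of mass lies below the handle's middle. Turned half round, the tray is the same.
- block: Bystander: round dark-wood shaping block, 68 mm diameter, 56 mm tall; origin under its centre. Not to be moved.
- torch: Bystander: yellow upright gas cylinder with black cap, 64 mm diameter, 190 mm tall; origin under its centre. Not to be moved.
- paddle: Bystander: flat wooden paddle lying on the bench, 240 mm long, blade 70 mm wide, 12 mm thick; origin under it, blade reaches 150 mm along its x axis, handle 90 mm the other way. Not to be moved.
Things that resemble listed ones, but are neither listed nor needed, are in the scene too. Leave any green look-alike of the part that bears tumbler_mid alone.

How it is judged:
By the outcome, as a careful person would: the job done as asked, in the order asked, and still so for the second after the job is handed in, with the robot touching nothing.
It also fails if it takes over 72 s, if anything falls off the work surface, if the arm or the gripper's body presses on something with over 40 N, if the wrist force passes 120 N, or if a joint passes its speed limit or range.

## Robot

A 6-joint arm with a two-finger parallel gripper is mounted at the origin on the work surface. World frame = base frame: x ahead of the robot, y to its left, z up, the work surface at z = 0. Lengths are in mm, angles in rad, forces in N, time in s.
With the tool pointing down it reaches from about 300 to 775 mm from the base axis. Payload 14.6 kg.
Tool frame: the origin (TCP) lies at the very end of the fingers, on their centre line; the grasp point (between the pads) lies 19 mm behind it (ctrl.hold_point_z is the distance from the TCP to the grasp point, in mm); z points along the fingers, y is the direction in which the jaws open and shut (so a half turn about z gives the same grasp; the last joint's range is limited). The gripper opens to 85 mm and grips with 20 to 120 N. Pads are 22 mm wide; open, the fingers measure 114 mm over their backs; the gripper's body (76 mm by 85 mm) begins 54 mm behind the grasp point. The pads swing forward as they close: fully open they stand 13 mm farther back than shut.
Start: joints at [-1.239, 0.3, 1.521, -0, 1.321, -0.067], TCP at [213.564, -506.833, 231.281] pointing down, gripper open.
Joint ranges: [-3.03, 3.03], [-0.79, 2.21], [0.23, 2.52], [-1.04, 4.18], [0, 3.07], [-2.55, 2.55]. Speed limits (rad/s): [2.22, 2.22, 2.57, 3.14, 3.14, 3.14].

## Interface

Orientations are given as a unit quaternion [x, y, z, w].
In Python, from workcell import ctrl gives the robot as it stands. The module is installed in compiled form; this text tells all that it offers.
- The arm moves only by the tool servo_tool, never from a script. Its argument "plan" is a list of rows, each a list of 7 numbers: the turn, a rotation vector about the tool's x, y, z in units of 6 degrees (1.0 is 6 degrees), then the shift along the tool's x, y, z in units of 25 mm (1.0 is 25 mm), then the finger opening in mm, from 0 to 85.4. In form: [[ax, ay, az, dx, dy, dz, fingers], ...]. A call has 1 to 12 rows; each row shifts and turns the pose as measured when the row begins, along the tool's axes as they then stand; what a row does not reach is not made up. A row lasts 1/12 s, in which the tool goes at most 41.7 mm and 7.16 degrees, less where a joint would pass 70% of its speed; a pose out of reach is approached as far as the arm can. A call is refused whole if a number of a shift passes 1 or a number of a turn 1, either way. A call with a gripper value outside its range is refused whole. The fingers move at their own pace and stop on an object; "newtons" is the grip in N (left out, the last holds). Time passes only in rows, so rows that do not move let the fingers close. It gives the time, the measured TCP pose, the force and the opening at its end, in the units of the state.
- ctrl.read_state(): the state, without advancing time (a new reading comes with each control period).
- ctrl.grab_frame(name): name is "scene" or "top" or "wrist"; returns the picture (384x512x3 uint8, red, green, blue); there is no depth.
- ctrl.calibration(name): a dict with "K" (3x3 intrinsics, pixels), "k1" (the pictures are not rectified: a ray, as slopes to the right and down, at radius r is drawn at 1 + k1 r^2 times it, then the intrinsics apply), "world_from_camera" (4x4, takes a point from camera to world coordinates); the wrist camera has in their place "hand_eye" (4x4, takes a point from camera to tool coordinates, whose origin is the TCP and whose axes are the flange's). Camera axes: x right, y down, z forward; pixel columns grow to the right and rows downward; lengths in mm; the calibration is good to about 2 mm. A picture is of the moment at which its call begins: read the wrist's pose just before it. calibration takes no time and is no camera call.
- ctrl.close_job(): hands the job in, once; it reports no verdict.
The state is a dict: "time_s": time; "joint_pos": joint angles; "dq": joint speeds; "joint_torque": joint torques, N m; "position": TCP position; "tcp_rot": TCP orientation; "wrist_force": force on the tool from outside, world axes, zero at the start; "torque": the same for the moment, N m; "gripper_width": finger opening in mm.
Only numpy, scipy, OpenCV 4.12 (cv2) and the standard library are available. Lean on these libraries where they do the work, as an engineer would, in place of code of your own. Each camera call takes 0.05 s, during which the arm holds its last target. There are 200 camera calls.

## Working session

There is one attempt and no reset: what is moved stays moved. The work goes in short steps, Python scripts to look and compute and a tool call to move; the robot and the scene stay as the last step left them, time stands still between calls to the robot, and variables do not carry over. Pictures are saved under pics/ and viewed, about 8 in all and at most 12, crops included, and the job is handed in when it is done.

Besides the shell and the picture viewer there is one more tool, called after "Call:" as name(argument=value, ...) on one line, values as JSON. servo_tool: Moves the arm, as the interface text tells. Its arguments: {"type":"object","properties":{"plan":{"type":"array"},"newtons":{"type":"number"}},"required":["plan"]}

```bash
mkdir -p pics
cat > h.py <<'E'
import numpy as np, cv2
from scipy.spatial.transform import Rotation as R
from workcell import ctrl
def cam(name, st=None):
    c=ctrl.calibration(name); K=np.array(c["K"]); k1=c["k1"]
    if name=="wrist":
        st=st or ctrl.read_state(); T=np.eye(4); T[:3,:3]=R.from_quat(st["tcp_rot"]).as_matrix(); T[:3,3]=st["position"]
        W=T@np.array(c["hand_eye"])
    else: W=np.array(c["world_from_camera"])
    return K,k1,W
def ray(cm,u,v):
    K,k1,W=cm
    p=cv2.undistortPoints(np.array([[[u,v]]],float),K,np.array([k1,0,0,0,0.]))[0,0]
    d=W[:3,:3]@np.array([p[0],p[1],1]); return W[:3,3],d
def onz(cm,u,v,z):
    o,d=ray(cm,u,v); return o+d*(z-o[2])/d[2]
def proj(cm,P):
    K,k1,W=cm; q=W[:3,:3].T@(np.asarray(P,float)-W[:3,3]); s=q[:2]/q[2]; s=s*(1+k1*(s@s)); return K[:2,:2]@s+K[:2,2]
def snap(name,fn):
    im=ctrl.grab_frame(name); cv2.imwrite("pics/"+fn,im[:,:,::-1]); return im
E
python3 - <<'E'
from h import *
snap("scene","s0.png");snap("top","t0.png")
for n in("scene","top"):
    K,k,W=cam(n);print(K.round(1).tolist(),k,W.round(3).tolist())
print(ctrl.calibration("wrist")); print(ctrl.read_state(),ctrl.hold_point_z)
E
cd pics; python3 -c "
import cv2;a=cv2.imread('s0.png');b=cv2.imread('t0.png');print(a.shape)"
```

```text
[[452.1, 0.0, 258.0], [0.0, 452.1, 188.6], [0.0, 0.0, 1.0]] -0.06257362165777591 [[-0.096, 0.728, -0.678, 1196.367], [0.995, 0.073, -0.062, 49.023], [0.005, -0.681, -0.732, 835.541], [0.0, 0.0, 0.0, 1.0]]
[[458.3, 0.0, 255.9], [0.0, 458.3, 186.0], [0.0, 0.0, 1.0]] 0.062085691163959816 [[0.011, -0.998, 0.069, 481.371], [-1.0, -0.01, 0.019, -44.366], [-0.018, -0.069, -0.997, 1055.33], [0.0, 0.0, 0.0, 1.0]]
{'K': array([[275.26273422,   0.        , 253.96539791],
       [  0.        , 275.26273422, 195.87672909],
       [  0.        ,   0.        ,   1.        ]]), 'k1': -0.05216636194839273, 'hand_eye': array([[-2.21847824e-04, -9.58894437e-01, -2.83762947e-01,
         7.17255298e+01],
       [ 9.99999966e-01, -1.74359564e-04, -1.92609361e-04,
        -3.31109716e-01],
       [ 1.35215261e-04, -2.83762980e-01,  9.58894443e-01,
        -1.42004784e+02],
       [ 0.00000000e+00,  0.00000000e+00,  0.00000000e+00,
         1.00000000e+00]])}
{'time_s': 0.1, 'joint_pos': array([-1.23858295e+00,  3.00411771e-01,  1.52152818e+00, -1.46130058e-05,
        1.32071761e+00, -6.66348197e-02]), 'dq': array([-1.44877908e-03, -1.42868661e-03, -2.81161229e-03, -6.11308044e-04,
       -2.09018395e-05,  2.75499468e-04]), 'joint_torque': array([ 2.22405157e-03, -5.44376957e+01, -3.62370014e+01,  5.18169358e-06,
        3.04751986e-03,  5.97103372e-05]), 'position': array([ 213.5018167 , -506.63377082,  230.77624378]), 'tcp_rot': array([ 9.80180332e-01,  1.98106621e-01, -7.75122095e-05, -5.26827047e-04]), 'wrist_force': array([-0.82246527, -0.8555098 , -0.12284849]), 'torque': array([-0.02347128, -0.03136995, -0.00725732]), 'gripper_width': 85.25620387268341} 18.700000000000003
(384, 512, 3)
```

View pics/t0.png

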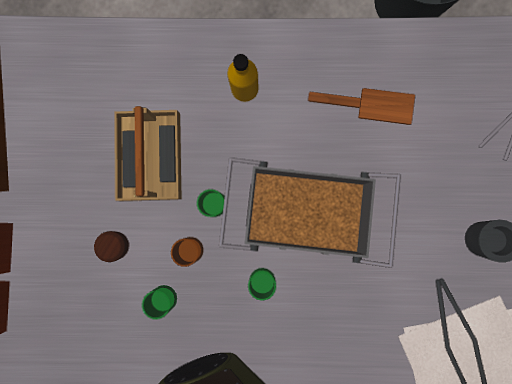

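View pics/s0.png

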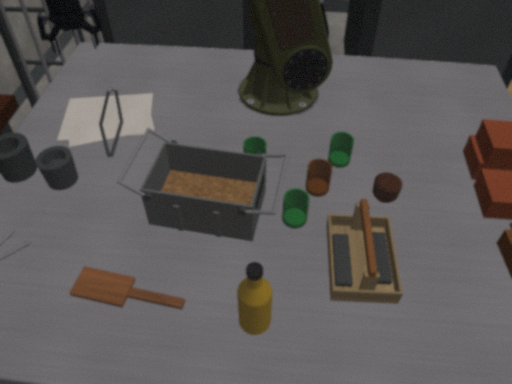

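The top view shows image up = +x and right = −y. The amber tumbler is at (187,251), the tote around (310,212), the tray at (148,155) with its handle at (139,151), and green look-alikes at (211,203), (262,284) and (160,301). The scene view agrees. I'll measure these next and look at the tote enlarged.

Run:
```python
from h import *
t=cv2.imread("pics/t0.png"); s=cv2.imread("pics/s0.png")
for n,im in(("top",t),("scene",s)):
    cm=cam(n); hsv=cv2.cvtColor(im,cv2.COLOR_BGR2HSV)
    for nm,lo,hi in(("orange",(3,140,40),(16,255,255)),("green",(55,120,30),(85,255,255)),("black",(0,0,0),(180,90,60)),("tan",(12,60,90),(24,200,255))):
        m=cv2.inRange(hsv,lo,hi); c,_=cv2.findContours(m,cv2.RETR_EXTERNAL,cv2.CHAIN_APPROX_NONE)
        for k in c:
            a=cv2.contourArea(k)
            if a<(20 if nm=="black" else 150): continue
            (u,v),wh,an=cv2.minAreaRect(k); print(n,nm,int(a),np.round((u,v)),np.round(wh),round(an), "z0",onz(cm,u,v,0)[:2].round(),"z76",onz(cm,u,v,76)[:2].round(),"z105",onz(cm,u,v,105)[:2].round())
a=cv2.resize(t[140:280,200:420],None,fx=3.6,fy=3.6,interpolation=cv2.INTER_CUBIC);cv2.imwrite("pics/t0c.png",a)
```

```text
top orange 329 [  4. 307.] [50.  8.] 90 z0 [277. 537.] z76 [291. 495.] z105 [297. 479.]
top orange 653 [186. 252.] [27. 31.] 90 z0 [402. 133.] z76 [408. 120.] z105 [410. 115.]
top orange 552 [107. 246.] [29. 26.] 90 z0 [412. 314.] z76 [417. 289.] z105 [419. 279.]
top orange 488 [  6. 248.] [50. 12.] 90 z0 [407. 541.] z76 [413. 499.] z105 [415. 483.]
top orange 6934 [306. 212.] [108.  67.] 6 z0 [ 496. -140.] z76 [ 495. -133.] z105 [ 494. -130.]
top orange 673 [139. 151.] [89.  9.] 89 z0 [634. 248.] z76 [623. 227.] z105 [619. 219.]
top orange 1955 [361. 103.] [105.  30.] 7 z0 [ 750. -265.] z76 [ 730. -249.] z105 [ 723. -243.]
top orange 339 [  4. 134.] [  8. 113.] 0 z0 [670. 558.] z76 [656. 515.] z105 [651. 498.]
top green 779 [159. 301.] [27. 36.] 45 z0 [290. 193.] z76 [304. 176.] z105 [309. 169.]
top green 645 [262. 284.] [31. 27.] 90 z0 [332. -39.] z76 [343. -40.] z105 [347. -40.]
top green 551 [210. 203.] [26. 26.] 90 z0 [514.  81.] z76 [511.  72.] z105 [510.  69.]
top black 1908 [212. 368.] [ 30. 105.] 90 z0 [146.  70.] z76 [170.  62.] z105 [180.  59.]
top black 498 [457. 333.] [1
[... 2018 characters left out ...]
61. -831.] z76 [  53. -751.] z105 [  97. -720.]
scene black 3533 [  9. 109.] [191.  71.] 65 z0 [ 166. -817.] z76 [ 260. -738.] z105 [ 296. -708.]
scene black 51 [14.  9.] [ 4. 19.] 90 z0 [ -496. -1136.] z76 [ -342. -1028.] z105 [-283. -987.]
scene black 27282 [268.  57.] [114. 485.] 90 z0 [-206.  -45.] z76 [-78. -36.] z105 [-29. -33.]
scene tan 792 [260. 306.] [55. 30.] 77 z0 [746.  14.] z76 [787.  17.] z105 [803.  18.]
scene tan 1548 [127. 291.] [111.  29.] 13 z0 [ 741. -266.] z76 [ 782. -237.] z105 [ 798. -226.]
scene tan 2822 [364. 248.] [95. 69.] 87 z0 [579. 235.] z76 [636. 218.] z105 [657. 212.]
scene tan 1925 [208. 187.] [93. 23.] 8 z0 [ 430. -147.] z76 [ 499. -129.] z105 [ 526. -122.]
```

View pics/t0c.png

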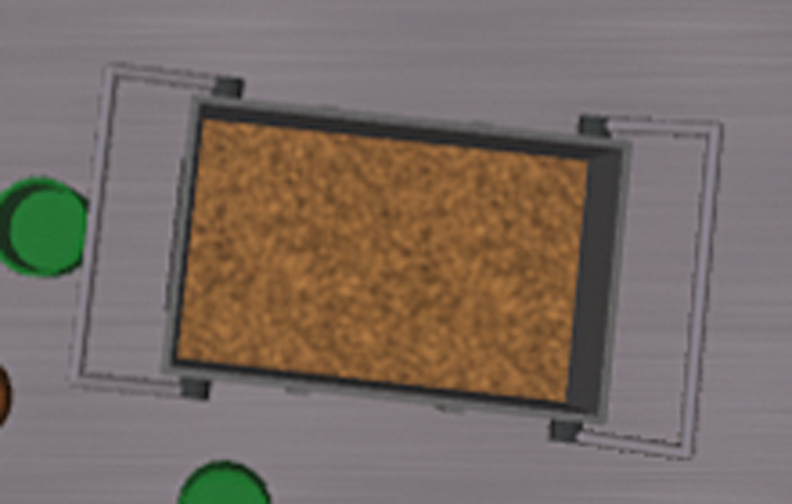

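Enlarged: rim corners at about (200,97), (630,143), (605,420), (165,368) in crop pixels, hinge lugs at (229,88), (593,126), (567,430), (197,388), and both bails swung out. Next: the numbers.

```bash
cat > tote.py <<'E'
from h import *
cm=cam("top")
P=lambda a:(200+(a[0]+.5)/3.6-.5,140+(a[1]+.5)/3.6-.5)
rim=np.array([onz(cm,*P(a),120)[:2] for a in((200,97),(630,143),(605,420),(165,368))])
lug=np.array([onz(cm,*P(a),110)[:2] for a in((229,88),(593,126),(567,430),(197,388))])
print("rim",rim.round().tolist(),"c",rim.mean(0).round(1),"lug c",lug.mean(0).round(1))
d=lambda i,j:rim[i]-rim[j]
print("lens",[round(float(np.hypot(*d(i,(i+1)%4))),1) for i in range(4)])
ey=(d(0,1)+d(3,2)); ey/=np.hypot(*ey); ly=lug[0]+lug[3]-lug[1]-lug[2]; 
print("yaw",np.degrees(np.arctan2(-ey[0],ey[1])),np.degrees(np.arctan2(-ly[0],ly[1])))
C=rim.mean(0); ex=np.array([ey[1],-ey[0]])
def tf(p): p=np.asarray(p); return np.array([(p[:2]-C)@ex,(p[:2]-C)@ey,p[2]])
if __name__=="__main__":
  for nm,pts,h in(("left",((110,70),(77,380)),105),("right",((716,125),(688,455)),-105)):
    for a in pts:
        best=[]
        for z in np.arange(100,182,1.):
            p=tf(onz(cm,*P(a),z)); best.append((abs(np.hypot(p[1]-h,z-110)-68),z,p.round()))
        best.sort(key=lambda t:t[0]); print(nm,best[:2],tf(onz(cm,*P(a),110)).round())
  for a in((588,157),(568,403),(200,118),(178,358)):
    print([(z,tf(onz(cm,*P(a),z)).round().tolist()) for z in(13,28,43)])
E
python3 tote.py
```

```text
rim [[586.0, -25.0], [561.0, -267.0], [406.0, -252.0], [432.0, -7.0]] c [ 496.4 -137.7] lug c [ 496.  -136.9]
lens [244.0, 155.7, 247.0, 154.7]
yaw -5.781531213122388 -5.5734050813949585
left [(np.float64(1.9483651462178386), np.float64(116.0), array([ 88., 175., 116.])), (np.float64(1.9529604039381212), np.float64(117.0), array([ 87., 175., 117.]))] [ 88. 175. 110.]
left [(np.float64(0.09049703424089728), np.float64(116.0), array([-90., 173., 116.])), (np.float64(0.09616793207824514), np.float64(115.0), array([-90., 173., 115.]))] [-90. 173. 110.]
right [(np.float64(0.046412786068628975), np.float64(106.0), array([  95., -173.,  106.])), (np.float64(0.13477005363529315), np.float64(149.0), array([  90., -161.,  149.]))] [  94. -172.  110.]
right [(np.float64(0.0011288638724806788), np.float64(109.0), array([ -92., -173.,  109.])), (np.float64(0.027993568297517868), np.float64(146.0), array([ -90., -163.,  146.]))] [ -92. -173.  110.]
[(13, [78.0, -122.0, 13.0]), (28, [76.0, -119.0, 28.0]), (43, [75.0, -116.0, 43.0])]
[(13, [-76.0, -124.0, 13.0]), (28, [-75.0, -121.0, 28.0]), (43, [-75.0, -118.0, 43.0])]
[(13, [76.0, 123.0, 13.0]), (28, [74.0, 123.0, 28.0]), (43, [73.0, 123.0, 43.0])]
[(13, [-76.0, 120.0, 13.0]), (28, [-76.0, 120.0, 28.0]), (43, [-75.0, 119.0, 43.0])]
```

```bash
cat > go.py <<'E'
import sys
from h import *
x,y,z,yaw=map(float,sys.argv[1:5])
st=ctrl.read_state(); M=R.from_quat(st["tcp_rot"]).as_matrix()
cy=np.degrees(np.arctan2(M[1,0],M[0,0])); dy=(yaw-cy+180)%360-180
up=R.from_matrix(M).as_rotvec()
a=np.radians(yaw); A=np.array([[np.cos(a),np.sin(a),0],[np.sin(a),-np.cos(a),0],[0,0,-1]])
D=np.array([x,y,z])-st["position"]
print("t",round(st["time_s"],2),"pos",st["position"].round(1),"yaw",round(cy,2),"tilt z",M[:,2].round(4),"w",round(st["gripper_width"],1),"F",st["wrist_force"].round(1),"j6",round(st["joint_pos"][5],2))
print("turn z units",round(-dy/6,2)," shift(after turn) mm",(A.T@D).round(1),"units",(A.T@D/25).round(2)," (current frame units)",(M.T@D/25).round(2),"tilt fix units xy",((R.from_matrix(M.T@A).as_rotvec(degrees=True))/6).round(2))
E
python3 go.py 400 119 230 -5.7
```

```text
t 0.1 pos [ 213.5 -506.6  230.8] yaw 22.85 tilt z [-4.e-04  1.e-03 -1.e+00] w 85.3 F [-0.8 -0.9 -0.1] j6 -0.07
turn z units 4.76  shift(after turn) mm [ 123.4 -641.1    0.8] units [  4.94 -25.64   0.03]  (current frame units) [ 16.59 -20.16   0.05] tilt fix units xy [-0.01  0.    4.76]
```

Call:
servo_tool(plan=[[0, 0, 0.95, 0, 0, 0, 85], [0, 0, 0.95, 0.9, -0.4, 0, 85], [0, 0, 0.95, 0.9, -0.4, 0, 85], [0, 0, 0.95, 0.8, -0.6, 0, 85], [0, 0, 0.95, 0.8, -0.6, 0, 85], [0, 0, 0, 0.4, -1, 0, 85], [0, 0, 0, 0.4, -1, 0, 85], [0, 0, 0, 0.2, -1, 0, 85], [0, 0, 0, 0.2, -1, 0, 85], [0, 0, 0, 0.2, -1, 0, 85], [0, 0, 0, 0, -1, 0, 85], [0, 0, 0, 0, -1, 0, 85]])

```text
time_s: 1.1
position: [350.5, -267.0, 226.7]
tcp_rot: [0.998, -0.065, -0.003, -0.004]
wrist_force: [0.9, 0.6, 0.2]
gripper_width: 84.9
```

```bash
python3 go.py 400 119 230 -5.7
```

```text
t 1.1 pos [ 350.5 -267.   226.7] yaw -7.47 tilt z [-0.0053  0.0081 -1.    ] w 84.9 F [0.9 0.6 0.2] j6 0.96
turn z units -0.29  shift(after turn) mm [  10.9 -389.    -3.3] units [  0.43 -15.56  -0.13]  (current frame units) [ -0.05 -15.57  -0.02] tilt fix units xy [-0.07  0.06 -0.29]
```

Call:
servo_tool(plan=[[0, 0, 0, 0, -1, 0, 85], [0, 0, 0, 0, -1, 0, 85], [0, 0, 0, 0, -1, 0, 85], [0, 0, 0, 0, -1, 0, 85], [0, 0, 0, 0, -1, 0, 85], [0, 0, 0, 0, -1, 0, 85], [0, 0, 0, 0, -1, 0, 85], [0, 0, 0, 0, -1, 0, 85], [0, 0, 0, 0, -1, 0, 85], [0, 0, 0, 0, -1, 0, 85], [0, 0, 0, 0, -1, 0, 85], [0, 0, 0, 0, -1, 0, 85]])

```text
time_s: 2.1
position: [387.4, 46.1, 227.5]
tcp_rot: [0.998, -0.066, -0.004, -0.005]
wrist_force: [-0.4, 0.1, 0.1]
gripper_width: 85.2
```

```bash
python3 go.py 400 119 230 -5.7
```

```text
t 2.1 pos [387.4  46.1 227.5] yaw -7.54 tilt z [-0.0082  0.0097 -0.9999] w 85.2 F [-0.4  0.1  0.1] j6 1.72
turn z units -0.31  shift(after turn) mm [  5.3 -73.8  -2.5] units [ 0.21 -2.95 -0.1 ]  (current frame units) [ 0.12 -2.96 -0.08] tilt fix units xy [-0.08  0.09 -0.31]
```

Call:
servo_tool(plan=[[-0.04, 0.05, -0.15, 0.1, -1, 0, 85], [-0.04, 0.04, -0.15, 0.1, -1, 0, 85], [0, 0, 0, 0, -0.9, 0, 85], [0, 0, 0, 0, 0, 0, 85]])

```text
time_s: 2.43
position: [400.3, 124.4, 227.3]
tcp_rot: [0.999, -0.048, -0.0, -0.0]
wrist_force: [0.0, -0.0, -0.1]
gripper_width: 84.7
```

Run:
```python
from h import *
st=ctrl.read_state();cm=cam("wrist",st)
im=snap("wrist","w1.png"); hsv=cv2.cvtColor(im,cv2.COLOR_RGB2HSV)
m=cv2.inRange(hsv,(3,130,30),(18,255,255)); c,_=cv2.findContours(m,cv2.RETR_EXTERNAL,cv2.CHAIN_APPROX_NONE)
print(st["position"].round(1))
for k in c:
    if cv2.contourArea(k)>400:
        (u,v),wh,an=cv2.minAreaRect(k); print(cv2.contourArea(k),(round(u),round(v)),np.round(wh),onz(cm,u,v,76).round(),onz(cm,u,v,38).round())
print(proj(cm,(409,119,76)))
```

```text
[400.3 124.4 227.3]
647.5 (10, 280) [20. 66.] [302. 451.  76.] [280. 495.  38.]
1842.0 (111, 176) [49. 55.] [423. 281.  76.] [417. 302.  38.]
2198.5 (253, 176) [53. 54.] [408. 125.  76.] [400. 126.  38.]
13250.5 (459, 73) [113. 133.] [495. -94.  76.] [ 499. -122.   38.]
1412.5 (133, 34) [74. 22.] [559. 228.  76.] [571. 242.  38.]
[258.29837113 174.34127156]
```

View pics/w1.png

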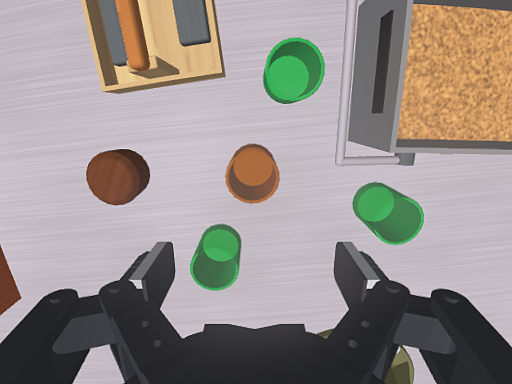

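The wrist view shows the amber tumbler at (253,176), rim 53 px wide with its lowest edge near v=203, clear of the block (118,177) and the green tumblers. The rim extremes will fix its centre.

```bash
cat >> h.py <<'E'
def ell(cm,C,z,r=30): return np.array([proj(cm,(C[0]+r*np.cos(a),C[1]+r*np.sin(a),z)) for a in np.linspace(0,2*np.pi,60)])
E
python3 - <<'E'
from h import *
st=ctrl.read_state();cm=cam("wrist",st)
im=cv2.imread("pics/w1.png"); hsv=cv2.cvtColor(im,cv2.COLOR_BGR2HSV)
m=cv2.inRange(hsv,(3,130,30),(18,255,255))[100:250,200:310]; v,u=np.nonzero(m); print(u.min()+200,u.max()+200,v.min()+100,v.max()+100)
uc=(u.min()+u.max())/2+200
b=onz(cm,uc,v.max()+100.5,76); t=onz(cm,uc,v.min()+99.5,0)
print("rim back",b.round(1),"-> centre x",b[0]+30,"base front",t.round(1),"->",t[0]-30, onz(cm,u.min()+199.5,176,76).round(1),onz(cm,u.max()+200.5,176,76).round(1))
E
python3 go.py 404 124.5 120 -5.7
```

```text
226 278 145 202
rim back [377.5 127.6  76. ] -> centre x 407.5168643579026 base front [433.6 122.6   0. ] -> 403.6398045705023 [410.4 153.4  76. ] [404.9  96.   76. ]
t 2.48 pos [400.2 123.2 227.2] yaw -5.48 tilt z [-5.e-04 -2.e-04 -1.e+00] w 85.1 F [-0.1  0.3 -0.3] j6 1.88
turn z units 0.04  shift(after turn) mm [  3.7  -1.7 107.2] units [ 0.15 -0.07  4.29]  (current frame units) [ 0.15 -0.07  4.29] tilt fix units xy [0.   0.   0.04]
```

Call:
servo_tool(plan=[[0, 0, 0.04, 0.2, -0.03, 1, 85], [0, 0, 0, 0.04, 0, 1, 85], [0, 0, 0, 0, 0, 1, 85], [0, 0, 0, 0, 0, 1, 85], [0, 0, 0, 0, 0, 1, 85], [0, 0, 0, 0, 0, 1, 85], [0, 0, 0, 0, 0, 1, 85], [0, 0, 0, 0, 0, 0.7, 85], [0, 0, 0, 0, 0, 0.3, 85], [0, 0, 0, 0, 0, 0, 85]])

```text
time_s: 3.32
position: [406.2, 117.0, 19.7]
tcp_rot: [0.999, -0.052, 0.001, 0.0]
wrist_force: [-0.9, 1.1, -0.4]
gripper_width: 85.1
```

```bash
python3 go.py 405.7 124 30 -5.7
```

```text
t 3.32 pos [406.2 117.   19.7] yaw -5.93 tilt z [ 1.7e-03 -7.0e-04 -1.0e+00] w 85.1 F [-0.9  1.1 -0.4] j6 1.87
turn z units -0.04  shift(after turn) mm [ -1.2  -6.9 -10.3] units [-0.05 -0.28 -0.41]  (current frame units) [-0.05 -0.28 -0.41] tilt fix units xy [ 0.01 -0.02 -0.04]
```

Call:
servo_tool(plan=[[0, 0, 0, 0, -0.25, -0.4, 85], [0, 0, 0, 0, 0, 0, 85], [0, 0, 0, 0, 0, 0, 85]])

```text
time_s: 3.57
position: [407.2, 122.1, 31.3]
tcp_rot: [0.999, -0.052, 0.001, 0.0]
wrist_force: [-0.1, 0.2, -0.6]
gripper_width: 85.3
```

```bash
python3 go.py 405.7 124 30 -5.7
```

```text
t 3.57 pos [407.2 122.1  31.3] yaw -6.01 tilt z [ 1.8e-03 -9.0e-04 -1.0e+00] w 85.3 F [-0.1  0.2 -0.6] j6 1.88
turn z units -0.05  shift(after turn) mm [-1.7 -1.7  1.3] units [-0.07 -0.07  0.05]  (current frame units) [-0.07 -0.07  0.05] tilt fix units xy [ 0.01 -0.02 -0.05]
```

Call:
servo_tool(plan=[[0, 0, 0, -0.05, -0.05, 0, 62], [0, 0, 0, 0, 0, 0, 56], [0, 0, 0, 0, 0, 0, 56], [0, 0, 0, 0, 0, 0, 56], [0, 0, 0, 0, 0, 0, 50], [0, 0, 0, 0, 0, 0, 50], [0, 0, 0, 0, 0, 0, 50], [0, 0, 0, 0, 0, 0, 50]], newtons=30)

```text
time_s: 4.23
position: [406.7, 123.0, 32.8]
tcp_rot: [0.999, -0.052, 0.002, -0.0]
wrist_force: [-0.8, 1.1, 0.4]
gripper_width: 58.4
```

Call:
servo_tool(plan=[[0, 0, 0, 0, 0, -0.2, 50], [0, 0, 0, 0, 0, -0.6, 50], [0, 0, 0, 0, 0, -0.9, 50], [0, 0, 0, 0, 0, -1, 50], [0, 0, 0, 0, 0, -1, 50], [0, 0, 0, 0, 0, -1, 50], [0, 0, 0, 0, 0, -1, 50], [0, 0, 0, 0, 0, -1, 50], [0, 0, 0, 0, 0, -1, 50], [0, 0, 0, 0, 0, -0.5, 50], [0, 0, 0, 0, 0, 0, 50], [0, 0, 0, 0, 0, 0, 50]])

```text
time_s: 5.23
position: [402.7, 122.2, 248.7]
tcp_rot: [0.999, -0.052, -0.0, 0.001]
wrist_force: [-0.2, 0.3, -2.6]
gripper_width: 59.0
```

```bash
python3 go.py 496 -137.5 250 -5.7; python3 -c "
from h import *
snap('wrist','w2.png')"
```

```text
t 5.23 pos [402.7 122.2 248.7] yaw -6.01 tilt z [-5.0e-04 -1.9e-03 -1.0e+00] w 59.0 F [-0.2  0.3 -2.6] j6 1.88
turn z units -0.05  shift(after turn) mm [118.6 249.1  -1.3] units [ 4.75  9.97 -0.05]  (current frame units) [ 4.8   9.94 -0.04] tilt fix units xy [ 0.02  0.   -0.05]
```

View pics/w2.png

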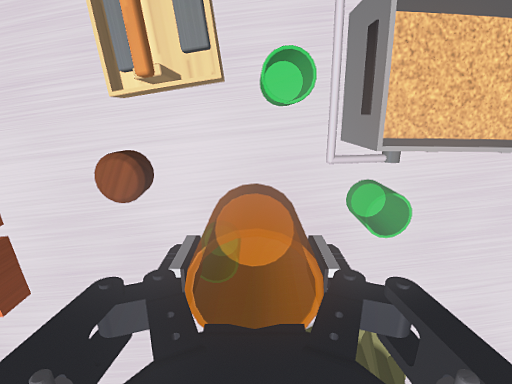

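The tumbler hangs upright and centred in the jaws. Its base disc is around (255,230), with the front edge at v=184.

Run:
```python
from h import *
st=ctrl.read_state();cm=cam("wrist",st)
M=R.from_quat(st["tcp_rot"]).as_matrix()
p=onz(cm,255,184,st["position"][2]-32.8); q=M.T@(p-st["position"]); print(q, "base centre tool x", q[0]-30)
K,k,W=cm
for a in((392,8),(383,135)): print(onz(cm,*a,120).round(), onz(cm,*a,40).round())
```

```text
[27.98467124  0.57103625 32.78107841] base centre tool x -2.015328760517175
[553. -16. 120.] [577. -55.  40.]
[442.  -9. 120.] [433. -45.  40.]
```

Call:
servo_tool(plan=[[0, 0, 0, 0.2, 0.3, 0, 50], [0, 0, -0.05, 0.4, 0.7, 0, 50], [0, 0, 0, 0.4, 0.9, 0, 50], [0, 0, 0, 0.4, 0.9, 0, 50], [0, 0, 0, 0.4, 0.9, 0, 50], [0, 0, 0, 0.4, 0.9, 0, 50], [0, 0, 0, 0.4, 0.9, 0, 50], [0, 0, 0, 0.4, 0.9, 0, 50], [0, 0, 0, 0.4, 0.9, 0, 50], [0, 0, 0, 0.4, 0.9, 0, 50], [0, 0, 0, 0.4, 0.6, 0, 50], [0, 0, 0, 0, 0, 0, 50]])

```text
time_s: 6.28
position: [484.5, -124.2, 231.8]
tcp_rot: [0.999, -0.048, -0.013, 0.0]
wrist_force: [-0.4, 0.5, -2.6]
gripper_width: 58.8
```

```bash
python3 go.py 496 -137.5 250 -5.7
```

```text
t 6.28 pos [ 484.5 -124.2  231.8] yaw -5.52 tilt z [-2.580e-02  3.000e-04 -9.997e-01] w 58.8 F [-0.4  0.5 -2.6] j6 1.35
turn z units 0.03  shift(after turn) mm [ 12.8  12.  -18.2] units [ 0.51  0.48 -0.73]  (current frame units) [ 0.49  0.48 -0.74] tilt fix units xy [0.02 0.25 0.03]
```

Call:
servo_tool(plan=[[0, 0.12, 0, 0.3, 0.25, 0, 50], [0, 0.12, 0, 0.28, 0.23, 0, 50], [0, 0, 0, 0, 0, 0, 50], [0, 0, 0, 0, 0, 0, 50]])

```text
time_s: 6.62
position: [497.8, -139.7, 227.8]
tcp_rot: [0.999, -0.049, -0.002, 0.0]
wrist_force: [-0.3, 0.9, -2.7]
gripper_width: 58.6
```

```bash
python3 go.py 498 -137.7 150 -5.7
```

```text
t 6.62 pos [ 497.8 -139.7  227.8] yaw -5.59 tilt z [-3.9e-03 -2.0e-04 -1.0e+00] w 58.6 F [-0.3  0.9 -2.7] j6 1.33
turn z units 0.02  shift(after turn) mm [-0.  -2.  77.8] units [-0.   -0.08  3.11]  (current frame units) [ 0.01 -0.08  3.11] tilt fix units xy [0.01 0.04 0.02]
```

Call:
servo_tool(plan=[[0, 0.04, 0, 0, -0.08, 0.5, 50], [0, 0, 0, 0, 0, 0.8, 50], [0, 0, 0, 0, 0, 0.8, 50], [0, 0, 0, 0, 0, 0.8, 50], [0, 0, 0, 0, 0, 0.8, 50], [0, 0, 0, 0, 0, 0.6, 50], [0, 0, 0, 0, 0, 0.3, 50], [0, 0, 0, 0, 0, 0, 50], [0, 0, 0, 0, 0, 0, 50]])

```text
time_s: 7.37
position: [498.3, -133.3, 110.1]
tcp_rot: [0.999, -0.045, 0.002, 0.001]
wrist_force: [0.0, -0.1, -1.4]
gripper_width: 58.5
```

```bash
python3 go.py 498 -137.7 78 -5.7
```

```text
t 7.37 pos [ 498.3 -133.3  110.1] yaw -5.2 tilt z [ 0.0042 -0.0014 -1.    ] w 58.5 F [ 0.  -0.1 -1.4] j6 1.33
turn z units 0.08  shift(after turn) mm [ 0.2  4.4 32.1] units [0.01 0.18 1.28]  (current frame units) [0.   0.17 1.28] tilt fix units xy [ 0.01 -0.04  0.08]
```

Call:
servo_tool(plan=[[0, -0.04, 0.05, 0, 0.17, 0.3, 50], [0, 0, 0, 0, 0, 0.3, 50], [0, 0, 0, 0, 0, 0.25, 50], [0, 0, 0, 0, 0, 0.2, 50], [0, 0, 0, 0, 0, 0.1, 50], [0, 0, 0, 0, 0, 0, 50]])

```text
time_s: 7.87
position: [499.3, -138.3, 81.4]
tcp_rot: [0.999, -0.048, 0.002, 0.001]
wrist_force: [1.7, 1.1, -2.2]
gripper_width: 58.7
```

```bash
python3 go.py 498 -137.7 78 -5.7
```

```text
t 7.87 pos [ 499.3 -138.3   81.4] yaw -5.51 tilt z [ 0.0041 -0.0026 -1.    ] w 58.7 F [ 1.7  1.1 -2.2] j6 1.33
turn z units 0.03  shift(after turn) mm [-1.3 -0.5  3.4] units [-0.05 -0.02  0.14]  (current frame units) [-0.05 -0.02  0.14] tilt fix units xy [ 0.02 -0.04  0.03]
```

Call:
servo_tool(plan=[[0, -0.04, 0, -0.05, 0, 0.08, 50], [0, 0, 0, 0, 0, 0.08, 50], [0, 0, 0, 0, 0, 0.08, 50], [0, 0, 0, 0, 0, 0.08, 50]])

```text
time_s: 8.2
position: [498.3, -138.3, 73.4]
tcp_rot: [0.999, -0.048, 0.0, 0.001]
wrist_force: [0.2, 0.0, -2.2]
gripper_width: 58.2
```

Call:
servo_tool(plan=[[0, 0, 0, 0, 0, 0.08, 50], [0, 0, 0, 0, 0, 0.08, 50], [0, 0, 0, 0, 0, 0.08, 50]])

```text
time_s: 8.45
position: [498.4, -138.3, 67.0]
tcp_rot: [0.999, -0.048, 0.001, 0.001]
wrist_force: [0.0, 0.3, -2.0]
gripper_width: 58.3
```

Call:
servo_tool(plan=[[0, 0, 0, 0, 0, 0.08, 50], [0, 0, 0, 0, 0, 0.06, 50], [0, 0, 0, 0, 0, 0.06, 50]])

```text
time_s: 8.7
position: [498.9, -138.6, 64.6]
tcp_rot: [0.999, -0.048, 0.001, 0.002]
wrist_force: [-14.6, 4.0, 28.4]
gripper_width: 58.4
```

Call:
servo_tool(plan=[[0, 0, 0, 0, 0, 0.06, 50], [0, 0, 0, 0, 0, 0.06, 50]])

```text
time_s: 8.87
position: [498.9, -138.5, 64.6]
tcp_rot: [0.999, -0.048, 0.001, 0.002]
wrist_force: [-11.4, 3.8, 22.6]
gripper_width: 58.5
```

Call:
servo_tool(plan=[[0, 0, 0, 0, 0, 0.06, 50], [0, 0, 0, 0, 0, 0.06, 50]])

```text
time_s: 9.03
position: [498.9, -138.5, 64.6]
tcp_rot: [0.999, -0.048, 0.002, 0.002]
wrist_force: [-13.2, 4.1, 22.7]
gripper_width: 58.3
```

Contact came at TCP z ≈ 64.7, so the board is at about 32 mm. I'll ease off the press, then release.

Call:
servo_tool(plan=[[0, 0, 0, 0, 0, -0.02, 50], [0, 0, 0, 0, 0, 0, 50]])

```text
time_s: 9.2
position: [499.1, -138.6, 65.9]
tcp_rot: [0.999, -0.048, 0.002, 0.002]
wrist_force: [-0.9, -0.1, -3.1]
gripper_width: 58.5
```

Call:
servo_tool(plan=[[0, 0, 0, 0, 0, 0.03, 50], [0, 0, 0, 0, 0, 0, 50]])

```text
time_s: 9.37
position: [499.1, -138.6, 64.8]
tcp_rot: [0.999, -0.048, 0.002, 0.002]
wrist_force: [1.0, 0.1, -1.5]
gripper_width: 58.4
```

Call:
servo_tool(plan=[[0, 0, 0, 0, 0, 0.03, 50], [0, 0, 0, 0, 0, 0, 50]])

```text
time_s: 9.53
position: [499.3, -138.7, 64.7]
tcp_rot: [0.999, -0.048, 0.002, 0.002]
wrist_force: [-0.2, -0.1, -2.0]
gripper_width: 58.8
```

Call:
servo_tool(plan=[[0, 0, 0, 0, 0, 0.05, 50], [0, 0, 0, 0, 0, 0, 50]])

```text
time_s: 9.7
position: [499.7, -138.9, 64.9]
tcp_rot: [0.999, -0.048, 0.003, 0.002]
wrist_force: [0.1, 0.0, -3.7]
gripper_width: 59.0
```

Call:
servo_tool(plan=[[0, 0, 0, -0.04, 0, 0.08, 50], [0, 0, 0, 0, 0, 0.04, 50]])

```text
time_s: 9.87
position: [500.1, -139.1, 64.5]
tcp_rot: [0.999, -0.048, 0.005, 0.002]
wrist_force: [-10.4, 3.2, 17.4]
gripper_width: 58.7
```

Call:
servo_tool(plan=[[0, 0, 0, 0, 0, -0.01, 62], [0, 0, 0, 0, 0, 0, 72], [0, 0, 0, 0, 0, 0, 80], [0, 0, 0, 0, 0, 0, 80], [0, 0, 0, 0, 0, -0.5, 80], [0, 0, 0, 0, 0, -1, 80], [0, 0, 0, 0, 0, -1, 80], [0, 0, 0, 0, 0, -1, 80], [0, 0, 0, 0, 0, -1, 80], [0, 0, 0, 0, 0, -1, 80], [0, 0, 0, 0, 0, -0.6, 80], [0, 0, 0, 0, 0, 0, 80]])

```text
time_s: 10.87
position: [497.7, -138.1, 220.6]
tcp_rot: [0.999, -0.048, 0.002, 0.002]
wrist_force: [0.4, 0.2, 0.4]
gripper_width: 80.3
```

```bash
python3 go.py 498 -137.7 78 -5.7
python3 - <<'E'
from h import *
st=ctrl.read_state();cm=cam("wrist",st)
im=snap("wrist","w3.png")
cv2.imwrite("pics/t3c.png",cv2.resize(ctrl.grab_frame("top")[140:280,200:420,::-1],None,fx=3.6,fy=3.6,interpolation=cv2.INTER_CUBIC))
E
```

```text
t 10.87 pos [ 497.7 -138.1  220.6] yaw -5.52 tilt z [ 0.004  -0.0034 -1.    ] w 80.3 F [0.4 0.2 0.4] j6 1.33
turn z units 0.03  shift(after turn) mm [  0.2  -0.4 142.6] units [ 0.01 -0.02  5.7 ]  (current frame units) [-0.02 -0.03  5.7 ] tilt fix units xy [ 0.03 -0.04  0.03]
```

View pics/w3.png

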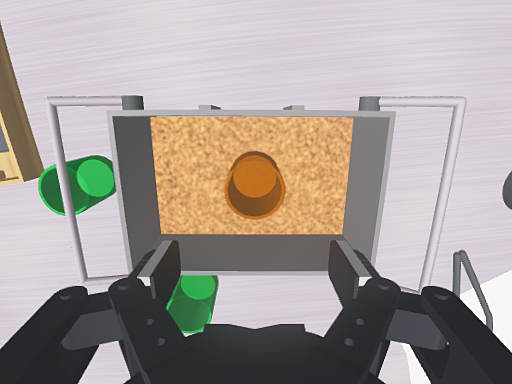

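The tumbler stands upright inside the tote (rim u 225–285, lower edge v≈218). The tote rim's far corners are at (108,111) and (396,111), and the bail bar ends at (48,99), (85,280), (465,99) and (427,290).

Run:
```python
from tote import *
st=ctrl.read_state();cm=cam("wrist",st)
rm=np.array([onz(cm,*a,120) for a in((108,111),(396,111),(382,274),(126,274))]); print([tf(r).round(1).tolist() for r in rm], rm[:,:2].mean(0))
l=onz(cm,225,188,108);r=onz(cm,285,188,108);b=onz(cm,255,218,108)
print("tumbler",tf(l).round(1),tf(r).round(1),tf(b).round(1),"centre x",tf(b)[0]+30)
for nm,pts,h in(("left",((49,100),(85,280)),105),("right",((464,100),(427,290)),-105)):
    for a in pts:
        z=np.arange(100,182,3.); e=[abs(np.hypot(tf(onz(cm,*a,q))[1]-h,q-110)-68) for q in z]
        print(nm,[(q,tf(onz(cm,*a,q)).round().tolist(),round(x,1)) for q,x in sorted(zip(z,e),key=lambda t:t[1])[:4]])
```

```text
rim [[586.0, -25.0], [561.0, -267.0], [406.0, -252.0], [432.0, -7.0]] c [ 496.4 -137.7] lug c [ 496.  -136.9]
lens [244.0, 155.7, 247.0, 154.7]
yaw -5.781531213122388 -5.5734050813949585
[[75.8, 123.9, 120.0], [76.9, -120.2, 120.0], [-80.4, -129.7, 120.0], [-81.2, 128.4, 120.0]] [ 494.20445558 -136.88088791]
tumbler [  5.5  27.3 108. ] [  5.7 -29.4 108. ] [-24.7  -1.2 108. ] centre x 5.282861883694579
left [(np.float64(169.0), [83.0, 139.0, 169.0], np.float64(0.2)), (np.float64(124.0), [86.0, 172.0, 124.0], np.float64(0.3)), (np.float64(127.0), [85.0, 170.0, 127.0], np.float64(1.1)), (np.float64(166.0), [83.0, 141.0, 166.0], np.float64(1.2))]
left [(np.float64(121.0), [-89.0, 172.0, 121.0], np.float64(0.1)), (np.float64(169.0), [-56.0, 138.0, 169.0], np.float64(0.6)), (np.float64(172.0), [-54.0, 135.0, 172.0], np.float64(1.1)), (np.float64(124.0), [-87.0, 170.0, 124.0], np.float64(1.6))]
right [(np.float64(163.0), [85.0, -147.0, 163.0], np.float64(0.4)), (np.float64(133.0), [87.0, -170.0, 133.0], np.float64(0.5)), (np.float64(136.0), [86.0, -167.0, 136.0], np.float64(0.5)), (np.float64(166.0), [85.0, -145.0, 166.0], np.float64(0.7))]
right [(np.float64(160.0), [-72.0, -151.0, 160.0], np.float64(0.2)), (np.float64(139.0), [-87.0, -167.0, 139.0], np.float64(0.2)), (np.float64(142.0), [-85.0, -164.0, 142.0], np.float64(0.5)), (np.float64(163.0), [-69.0, -149.0, 163.0], np.float64(0.6))]
```

```bash
python3 go.py 463.4 38.8 190 -5.7
```

```text
t 10.97 pos [ 496.9 -137.8  217.6] yaw -5.51 tilt z [ 5.0e-04 -2.1e-03 -1.0e+00] w 80.0 F [-0.  -0.5 -0.9] j6 1.33
turn z units 0.03  shift(after turn) mm [ -50.9 -172.4   27.6] units [-2.04 -6.9   1.1 ]  (current frame units) [-2.01 -6.9   1.09] tilt fix units xy [ 0.02 -0.01  0.03]
```

Call:
servo_tool(plan=[[0, 0, 0, -0.3, -0.6, 0, 45], [0, 0, 0, -0.4, -1, 0, 45], [0, 0, 0, -0.4, -1, 0, 45], [0, 0, 0, -0.4, -1, 0, 45], [0, 0, 0, -0.4, -1, 0, 45], [0, 0, 0, -0.2, -0.9, 0, 45], [0, 0, 0, 0, -0.6, 0, 45], [0, 0, 0, 0, 0, 0, 45], [0, 0, 0, 0, 0, 0, 45]])

```text
time_s: 11.72
position: [452.5, 25.2, 202.8]
tcp_rot: [0.999, -0.049, -0.01, 0.0]
wrist_force: [1.0, 0.2, 0.3]
gripper_width: 44.9
```

```bash
python3 go.py 463.4 38.8 108 -5.7
```

```text
t 11.72 pos [452.5  25.2 202.8] yaw -5.64 tilt z [-2.060e-02  4.000e-04 -9.998e-01] w 44.9 F [1.  0.2 0.3] j6 1.64
turn z units 0.01  shift(after turn) mm [  9.5 -14.6  94.8] units [ 0.38 -0.59  3.79]  (current frame units) [ 0.46 -0.59  3.78] tilt fix units xy [0.02 0.2  0.01]
```

Call:
servo_tool(plan=[[0, 0.1, 0, 0.2, -0.3, 0.2, 45], [0, 0.1, 0, 0.2, -0.29, 0.4, 45], [0, 0, 0, 0, 0, 0.5, 45], [0, 0, 0, 0, 0, 0.5, 45], [0, 0, 0, 0, 0, 0.2, 45], [0, 0, 0, 0, 0, 0, 45]])

```text
time_s: 12.22
position: [465.1, 36.8, 150.9]
tcp_rot: [0.999, -0.051, -0.0, 0.001]
wrist_force: [0.1, 0.0, -0.3]
gripper_width: 45.0
```

```bash
python3 go.py 463.4 38.8 108 -5.7;python3 - <<'E'
from tote import *
st=ctrl.read_state();cm=cam("wrist",st);snap("wrist","w4.png")
E
```

```text
t 12.22 pos [465.1  36.8 150.9] yaw -5.89 tilt z [-6.0e-04 -2.3e-03 -1.0e+00] w 45.0 F [ 0.1  0.  -0.3] j6 1.68
turn z units -0.03  shift(after turn) mm [-1.9 -1.8 42.9] units [-0.08 -0.07  1.72]  (current frame units) [-0.08 -0.07  1.72] tilt fix units xy [ 0.02  0.   -0.03]
rim [[586.0, -25.0], [561.0, -267.0], [406.0, -252.0], [432.0, -7.0]] c [ 496.4 -137.7] lug c [ 496.  -136.9]
lens [244.0, 155.7, 247.0, 154.7]
yaw -5.781531213122388 -5.5734050813949585
```

View pics/w4.png

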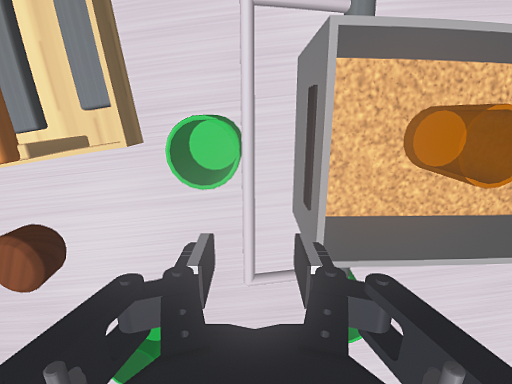

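The wrist view shows the left bar at u≈249, between the fingers (centre 254), with its leg corner at (250,278). So I'm about 3 mm off; I'll descend and grip.

Call:
servo_tool(plan=[[0, 0, 0, 0, -0.1, 0.4, 45], [0, 0, 0, 0, 0, 0.5, 45], [0, 0, 0, 0, 0, 0.4, 45], [0, 0, 0, 0, 0, 0.2, 45], [0, 0, 0, 0, 0, 0, 30], [0, 0, 0, 0, 0, 0, 20], [0, 0, 0, 0, 0, 0, 20]], newtons=20)

```text
time_s: 12.85
position: [466.9, 38.9, 112.4]
tcp_rot: [0.999, -0.052, 0.002, 0.001]
wrist_force: [-0.2, -0.4, 0.5]
gripper_width: 19.9
```

```bash
python3 go.py 463.4 39.8 106 -5.7
```

```text
t 12.85 pos [466.9  38.9 112.4] yaw -6.0 tilt z [ 0.003  -0.0023 -1.    ] w 19.9 F [-0.2 -0.4  0.5] j6 1.68
turn z units -0.05  shift(after turn) mm [-3.5 -0.5  6.4] units [-0.14 -0.02  0.26]  (current frame units) [-0.14 -0.02  0.25] tilt fix units xy [ 0.02 -0.03 -0.05]
```

Call:
servo_tool(plan=[[0, 0, 0, -0.08, 0, 0.25, 20], [0, 0, 0, 0, 0, 0, 12], [0, 0, 0, 0, 0, 0, 4], [0, 0, 0, 0, 0, 0, 4], [0, 0, 0, 0, 0, 0, 4], [0, 0, 0, 0, 0, 0, 4]])

```text
time_s: 13.35
position: [465.5, 40.4, 106.9]
tcp_rot: [0.999, -0.052, 0.003, -0.0]
wrist_force: [0.1, 1.2, -1.5]
gripper_width: 7.1
```

Call:
servo_tool(plan=[[0, 0, 0, 0, 0.07, -0.32, 4], [0, 0, 0, 0, 0.11, -0.31, 4], [0, 0, 0, 0, 0.15, -0.29, 4], [0, 0, 0, 0, 0.18, -0.27, 4]])

```text
time_s: 13.68
position: [464.1, 27.2, 137.6]
tcp_rot: [0.999, -0.052, 0.003, -0.0]
wrist_force: [3.3, -2.6, -6.1]
gripper_width: 7.2
```

```bash
cat > arc.py <<'E'
from h import *
C=np.array([496,-137.3]); a=np.radians(5.7); ey=np.array([np.sin(a),np.cos(a)]); ex=np.array([np.cos(a),-np.sin(a)])
st=ctrl.read_state(); d=st["position"][:2]-C; M=R.from_quat(st["tcp_rot"]).as_matrix()
print("t",round(st["time_s"],2),"tote x,y",(d@ex).round(1),(d@ey).round(1),"z",st["position"][2].round(1),"F",st["wrist_force"].round(1),"w",round(st["gripper_width"],1),"toolz",M[:,2].round(3))
for s in(1,-1): print(s,"theta(y)",np.arccos(np.clip((s*(d@ey)-105)/68,-1,1)).round(2),"theta(y,z+14.5)",np.arctan2(st["position"][2]+14.5-110,s*(d@ey)-105).round(2), "r",np.hypot(st["position"][2]+14.5-110,s*(d@ey)-105).round(1))
E
python3 arc.py
```

```text
t 13.68 tote x,y -48.1 160.5 z 137.6 F [ 3.3 -2.6 -6.1] w 7.2 toolz [ 0.006  0.    -1.   ]
1 theta(y) 0.62 theta(y,z+14.5) 0.65 r 69.7
-1 theta(y) 3.14 theta(y,z+14.5) 2.98 r 268.8
```

Call:
servo_tool(plan=[[0, 0, 0, 0, 0.27, -0.31, 4], [0, 0, 0, 0, 0.31, -0.26, 4], [0, 0, 0, 0, 0.35, -0.21, 4], [0, 0, 0, 0, 0.38, -0.16, 4], [0, 0, 0, 0, 0.4, -0.1, 4], [0, 0, 0, 0, 0.4, -0.04, 4]])

```text
time_s: 14.18
position: [457.9, -30.2, 167.5]
tcp_rot: [0.999, -0.052, 0.004, -0.0]
wrist_force: [10.7, 2.8, -23.0]
gripper_width: 6.8
```

```bash
python3 arc.py
```

```text
t 14.18 tote x,y -48.5 102.7 z 167.5 F [ 10.7   2.8 -23. ] w 6.8 toolz [ 0.008 -0.    -1.   ]
1 theta(y) 1.6 theta(y,z+14.5) 1.6 r 72.1
-1 theta(y) 3.14 theta(y,z+14.5) 2.81 r 219.9
```

Call:
servo_tool(plan=[[0, 0, 0, 0, 0.4, 0.1, 4], [0, 0, 0, 0, 0.39, 0.11, 4], [0, 0, 0, 0, 0.37, 0.17, 4], [0, 0, 0, 0, 0.34, 0.22, 4], [0, 0, 0, 0, 0.31, 0.27, 4], [0, 0, 0, 0, 0.24, 0.31, 4]])

```text
time_s: 14.68
position: [452.6, -83.1, 139.0]
tcp_rot: [0.999, -0.053, 0.006, -0.005]
wrist_force: [4.6, 9.6, -4.0]
gripper_width: 7.0
```

```bash
python3 arc.py
```

```text
t 14.68 tote x,y -48.6 49.6 z 139.0 F [ 4.6  9.6 -4. ] w 7.0 toolz [ 0.013  0.009 -1.   ]
1 theta(y) 2.52 theta(y,z+14.5) 2.48 r 70.4
-1 theta(y) 3.14 theta(y,z+14.5) 2.87 r 160.6
```

Call:
servo_tool(plan=[[0, 0, 0, 0, 0.21, 0.33, 4], [0, 0, 0, 0, 0.15, 0.35, 4], [0, 0, 0, 0, 0.08, 0.25, 4], [0, 0, 0, 0, 0.03, 0.12, 4], [0, 0, 0, 0, 0, 0.06, 4]])

```text
time_s: 15.1
position: [452.9, -92.1, 114.4]
tcp_rot: [0.998, -0.054, 0.009, -0.011]
wrist_force: [-8.7, 3.3, 15.6]
gripper_width: 7.0
```

```bash
python3 arc.py
```

```text
t 15.1 tote x,y -47.4 40.7 z 114.4 F [-8.7  3.3 15.6] w 7.0 toolz [ 0.018  0.021 -1.   ]
1 theta(y) 2.81 theta(y,z+14.5) 2.86 r 67.0
-1 theta(y) 3.14 theta(y,z+14.5) 3.01 r 146.9
```

Call:
servo_tool(plan=[[0, 0, 0, 0, 0, 0.08, 4], [0, 0, 0, 0, 0, 0.08, 4]])

```text
time_s: 15.27
position: [453.1, -92.2, 114.1]
tcp_rot: [0.998, -0.054, 0.009, -0.012]
wrist_force: [-11.3, 8.2, 26.0]
gripper_width: 6.9
```

```bash
python3 arc.py
```

```text
t 15.27 tote x,y -47.2 40.6 z 114.1 F [-11.3   8.2  26. ] w 6.9 toolz [ 0.02   0.022 -1.   ]
1 theta(y) 2.81 theta(y,z+14.5) 2.86 r 67.0
-1 theta(y) 3.14 theta(y,z+14.5) 3.01 r 146.8
```

Call:
servo_tool(plan=[[0, 0, 0, 0, 0, -0.05, 20], [0, 0, 0, 0, 0, 0, 25], [0, 0, 0, 0, 0, 0, 25], [0.1, -0.1, 0, 0, 0, -0.8, 25], [0.1, -0.1, 0, 0, 0, -1, 30], [0, 0, 0, 0, 0, -1, 40], [0, 0, 0, 0, 0, -0.8, 45], [0, 0, 0, 0, 0, 0, 45]])

```text
time_s: 15.93
position: [450.2, -98.2, 210.5]
tcp_rot: [0.998, -0.054, -0.003, -0.023]
wrist_force: [0.2, -0.0, 0.5]
gripper_width: 44.6
```

```bash
python3 arc.py; python3 go.py 429.9 -296.5 200 -5.7
```

```text
t 15.93 tote x,y -49.5 34.4 z 210.5 F [ 0.2 -0.   0.5] w 44.6 toolz [-0.003  0.047 -0.999]
1 theta(y) 3.14 theta(y,z+14.5) 2.12 r 135.0
-1 theta(y) 3.14 theta(y,z+14.5) 2.45 r 180.7
t 15.93 pos [450.2 -98.2 210.5] yaw -6.22 tilt z [-0.0029  0.047  -0.9989] w 44.6 F [ 0.2 -0.   0.5] j6 1.35
turn z units -0.09  shift(after turn) mm [ -0.5 199.4  10.5] units [-0.02  7.97  0.42]  (current frame units) [0.06 7.99 0.05] tilt fix units xy [-0.44  0.07 -0.09]
```

Call:
servo_tool(plan=[[-0.22, 0.03, -0.05, 0, 0.4, 0, 45], [-0.22, 0.03, -0.04, 0, 0.8, 0, 45], [0, 0, 0, 0, 1, 0, 45], [0, 0, 0, 0, 1, 0, 45], [0, 0, 0, 0, 1, 0, 45], [0, 0, 0, 0, 1, 0, 45], [0, 0, 0, 0, 1, 0, 45], [0, 0, 0, 0, 0.9, 0, 45], [0, 0, 0, 0, 0.5, 0, 45], [0, 0, 0, 0, 0, 0, 45], [0, 0, 0, 0, 0, 0, 45]])

```text
time_s: 16.85
position: [425.0, -300.5, 201.8]
tcp_rot: [0.999, -0.047, -0.007, 0.004]
wrist_force: [0.4, 0.1, -0.0]
gripper_width: 45.3
```

```bash
python3 go.py 429.9 -296.5 170 -5.7
```

```text
t 16.85 pos [ 425.  -300.5  201.8] yaw -5.42 tilt z [-0.0136 -0.0079 -0.9999] w 45.3 F [ 0.4  0.1 -0. ] j6 0.99
turn z units 0.05  shift(after turn) mm [ 4.4 -4.4 31.8] units [ 0.18 -0.18  1.27]  (current frame units) [ 0.19 -0.19  1.27] tilt fix units xy [0.09 0.12 0.05]
```

Call:
servo_tool(plan=[[0.09, 0.12, 0.04, 0.18, -0.18, 0.4, 45], [0, 0, 0, 0, 0, 0.4, 45], [0, 0, 0, 0, 0, 0.1, 45], [0, 0, 0, 0, 0, 0, 45]])

```text
time_s: 17.18
position: [429.7, -293.7, 177.0]
tcp_rot: [0.999, -0.048, -0.001, -0.0]
wrist_force: [-0.2, -0.1, 0.7]
gripper_width: 44.9
```

```bash
python3 go.py 429.9 -296.5 128 -5.7;python3 - <<'E'
from h import *
im=snap("wrist","w5.png")
g=cv2.cvtColor(im,cv2.COLOR_RGB2GRAY)
cm=cam("wrist"); st=ctrl.read_state(); 
for z in(135,142,150): p=st["position"].copy(); p[2]=z; print(z,proj(cm,p).round())
E
```

```text
t 17.18 pos [ 429.7 -293.7  177. ] yaw -5.51 tilt z [-2.1e-03  4.0e-04 -1.0e+00] w 44.9 F [-0.2 -0.1  0.7] j6 1.0
turn z units 0.03  shift(after turn) mm [ 0.5  2.7 49. ] units [0.02 0.11 1.96]  (current frame units) [0.02 0.11 1.96] tilt fix units xy [-0.    0.02  0.03]
135 [254. 219.]
142 [254. 222.]
150 [254. 227.]
```

View pics/w5.png

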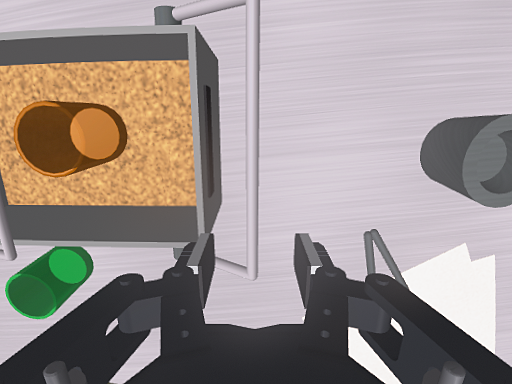

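The wrist view shows the right bar at u≈252, with the TCP axis at 254, so it is centred between the open fingers. The left bar lies inward at the left edge.

Call:
servo_tool(plan=[[0, 0, 0, 0, -0.02, 0.4, 45], [0, 0, 0, 0, 0, 0.5, 45], [0, 0, 0, 0, 0, 0.5, 45], [0, 0, 0, 0, 0, 0.3, 35], [0, 0, 0, 0, 0, 0, 22], [0, 0, 0, 0, 0, 0, 20]])

```text
time_s: 17.73
position: [430.3, -292.4, 132.8]
tcp_rot: [0.999, -0.047, -0.0, 0.001]
wrist_force: [0.6, -0.4, 1.6]
gripper_width: 20.0
```

```bash
python3 arc.py
```

```text
t 17.73 tote x,y -50.0 -160.9 z 132.8 F [ 0.6 -0.4  1.6] w 20.0 toolz [-0.001 -0.002 -1.   ]
1 theta(y) 3.14 theta(y,z+14.5) 3.0 r 268.5
-1 theta(y) 0.61 theta(y,z+14.5) 0.59 r 67.2
```

Call:
servo_tool(plan=[[0, 0, 0, 0, 0.06, 0.15, 20], [0, 0, 0, 0, 0, 0, 12], [0, 0, 0, 0, 0, 0, 4], [0, 0, 0, 0, 0, 0, 4], [0, 0, 0, 0, 0, 0, 4], [0, 0, 0, 0, 0, 0, 4]])

```text
time_s: 18.23
position: [430.5, -292.9, 129.1]
tcp_rot: [0.999, -0.047, -0.0, -0.0]
wrist_force: [0.9, 0.1, -4.9]
gripper_width: 6.7
```

```bash
python3 arc.py
```

```text
t 18.23 tote x,y -49.7 -161.4 z 129.1 F [ 0.9  0.1 -4.9] w 6.7 toolz [-0.001  0.    -1.   ]
1 theta(y) 3.14 theta(y,z+14.5) 3.02 r 268.5
-1 theta(y) 0.59 theta(y,z+14.5) 0.54 r 65.6
```

Call:
servo_tool(plan=[[0, 0, 0, 0, -0.25, -0.3, 4], [0, 0, 0, 0, -0.29, -0.26, 4], [0, 0, 0, 0, -0.33, -0.21, 4], [0, 0, 0, 0, -0.36, -0.17, 4], [0, 0, 0, 0, -0.38, -0.11, 4], [0, 0, 0, 0, -0.4, -0.05, 4]])

```text
time_s: 18.73
position: [435.3, -249.3, 162.8]
tcp_rot: [0.999, -0.049, 0.003, 0.008]
wrist_force: [-1.5, -3.4, 0.3]
gripper_width: 6.8
```

```bash
python3 arc.py
```

```text
t 18.73 tote x,y -49.3 -117.5 z 162.8 F [-1.5 -3.4  0.3] w 6.8 toolz [ 0.005 -0.016 -1.   ]
1 theta(y) 3.14 theta(y,z+14.5) 2.85 r 232.4
-1 theta(y) 1.39 theta(y,z+14.5) 1.39 r 68.4
```

Call:
servo_tool(plan=[[0, 0, 0, 0, -0.4, -0.03, 4], [0, 0, 0, 0, -0.4, 0.02, 4], [0, 0, 0, 0, -0.4, 0.08, 4], [0, 0, 0, 0, -0.38, 0.14, 4], [0, 0, 0, 0, -0.36, 0.19, 4], [0, 0, 0, 0, -0.33, 0.24, 4], [0, 0, 0, 0, -0.28, 0.29, 4]])

```text
time_s: 19.32
position: [442.4, -184.5, 141.8]
tcp_rot: [0.999, -0.05, 0.006, 0.012]
wrist_force: [-0.9, -0.5, 3.3]
gripper_width: 6.9
```

```bash
python3 arc.py
```

```text
t 19.32 tote x,y -48.7 -52.3 z 141.8 F [-0.9 -0.5  3.3] w 6.9 toolz [ 0.01  -0.024 -1.   ]
1 theta(y) 3.14 theta(y,z+14.5) 2.86 r 164.0
-1 theta(y) 2.46 theta(y,z+14.5) 2.42 r 70.1
```

Call:
servo_tool(plan=[[0, 0, 0, 0, -0.24, 0.33, 4], [0, 0, 0, 0, -0.18, 0.35, 4], [0, 0, 0, 0, -0.12, 0.3, 4], [0, 0, 0, 0, -0.03, 0.15, 4], [0, 0, 0, 0, 0, 0.1, 4], [0, 0, 0, 0, 0, 0.1, 4]])

```text
time_s: 19.82
position: [446.4, -169.3, 106.5]
tcp_rot: [0.999, -0.049, 0.008, 0.013]
wrist_force: [-14.3, 5.6, 36.9]
gripper_width: 7.1
```

```bash
python3 arc.py
```

```text
t 19.82 tote x,y -46.1 -36.8 z 106.5 F [-14.3   5.6  36.9] w 7.1 toolz [ 0.015 -0.027 -1.   ]
1 theta(y) 3.14 theta(y,z+14.5) 3.06 r 142.2
-1 theta(y) 3.14 theta(y,z+14.5) 2.98 r 69.1
```

Call:
servo_tool(plan=[[0, 0, 0, 0, 0, -0.06, 20], [0, 0, 0, 0, 0, 0, 25], [0, 0, 0, 0, 0, 0, 25], [0.13, -0.05, 0, 0, 0, -0.8, 25], [0.13, -0.04, 0, 0, 0, -1, 30], [0, 0, 0, 0, 0, -1, 40], [0, 0, 0, 0, 0, -1, 50], [0, 0, 0, 0, 0, -0.8, 50], [0, 0, 0, 0, 0, 0, 50]])

```text
time_s: 20.57
position: [444.6, -166.4, 220.5]
tcp_rot: [0.999, -0.049, -0.0, -0.005]
wrist_force: [-0.1, 0.3, 0.5]
gripper_width: 49.8
```

```bash
python3 go.py 600 215 240 -1
```

```text
t 20.57 pos [ 444.6 -166.4  220.5] yaw -5.62 tilt z [ 2.0e-04  9.8e-03 -1.0e+00] w 49.8 F [-0.1  0.3  0.5] j6 1.23
turn z units -0.77  shift(after turn) mm [ 148.7 -384.1  -19.5] units [  5.95 -15.36  -0.78]  (current frame units) [  4.69 -15.8   -0.63] tilt fix units xy [-0.09  0.   -0.77]
```

Call:
servo_tool(plan=[[-0.09, 0, -0.4, 0.2, -0.5, -0.2, 50], [0, 0, -0.37, 0.4, -1, -0.3, 50], [0, 0, 0, 0.4, -1, -0.3, 50], [0, 0, 0, 0.4, -1, -0.1, 50], [0, 0, 0, 0.4, -1, 0, 50], [0, 0, 0, 0.4, -1, 0, 50], [0, 0, 0, 0.4, -1, 0, 50], [0, 0, 0, 0.4, -1, 0, 50], [0, 0, 0, 0.4, -1, 0, 50], [0, 0, 0, 0.4, -1, 0, 50], [0, 0, 0, 0.4, -1, 0, 50], [0, 0, 0, 0.4, -1, 0, 50]])

```text
time_s: 21.57
position: [569.1, 129.5, 230.4]
tcp_rot: [1.0, -0.01, -0.006, -0.001]
wrist_force: [0.3, 0.7, 0.4]
gripper_width: 49.9
```

```bash
python3 go.py 600 215 240 -1
```

```text
t 21.57 pos [569.1 129.5 230.4] yaw -1.2 tilt z [-0.0122  0.0028 -0.9999] w 49.9 F [0.3 0.7 0.4] j6 1.75
turn z units -0.03  shift(after turn) mm [ 29.4 -86.1  -9.6] units [ 1.18 -3.44 -0.38]  (current frame units) [ 1.16 -3.45 -0.39] tilt fix units xy [-0.02  0.12 -0.03]
```

Call:
servo_tool(plan=[[0, 0.1, 0, 0.4, -1, -0.1, 50], [0, 0, 0, 0.4, -1, -0.1, 50], [0, 0, 0, 0.3, -0.9, 0, 50], [0, 0, 0, 0.1, -0.4, 0, 50], [0, 0, 0, 0, 0, 0, 50]])

```text
time_s: 21.98
position: [601.4, 220.5, 226.2]
tcp_rot: [1.0, -0.009, -0.005, -0.001]
wrist_force: [-0.4, -0.7, -0.8]
gripper_width: 50.3
```

```bash
python3 go.py 619 219 100 -1
cat > hnd.py <<'E'
from h import *
st=ctrl.read_state();cm=cam("wrist",st)
im=snap("wrist","w6.png"); hsv=cv2.cvtColor(im,cv2.COLOR_RGB2HSV)
m=cv2.inRange(hsv,(3,140,50),(14,255,255)); c,_=cv2.findContours(m,cv2.RETR_EXTERNAL,cv2.CHAIN_APPROX_NONE)
c=[k for k in c if cv2.contourArea(k)>500]
for k in c:
    r=cv2.minAreaRect(k); b=cv2.boxPoints(r); print(cv2.contourArea(k),np.round(r[0]),np.round(r[1]),[onz(cm,*q,105)[:2].round(1).tolist() for q in b],"centre",onz(cm,*r[0],105).round(1))
E
python3 hnd.py
```

```text
t 21.98 pos [601.4 220.5 226.2] yaw -0.97 tilt z [-0.0104  0.002  -0.9999] w 50.3 F [-0.4 -0.7 -0.8] j6 1.88
turn z units 0.0  shift(after turn) mm [ 17.6   1.2 126.2] units [0.7  0.05 5.05]  (current frame units) [0.76 0.06 5.04] tilt fix units xy [-0.02  0.1   0.  ]
4897.0 [ 34. 311.] [104.  69.] [[523.4, 511.8], [524.1, 427.2], [369.9, 466.2], [363.1, 568.7]] centre [452.4 489.4 105. ]
2192.0 [ 18. 168.] [ 36. 121.] [[561.8, 499.3], [687.0, 462.7], [685.1, 425.4], [561.6, 456.3]] centre [627.8 458.8 105. ]
2598.0 [251. 162.] [188.  17.] [[711.9, 233.4], [712.4, 218.8], [526.9, 210.1], [526.0, 227.9]] centre [628.2 222.9 105. ]
```

View pics/w6.png

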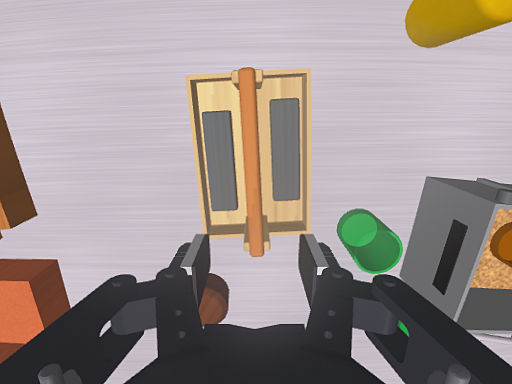

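The handle runs from (247,68) to (257,255) in the image, giving centre ≈ (619,222), direction ≈ +2° from world x, and length 186 mm. That agrees with the top view to 3 mm.

Call:
servo_tool(plan=[[0, 0.1, -0.25, 0.4, 0, 0.3, 50], [0, 0, -0.25, 0.35, 0, 0.8, 50], [0, 0, 0, 0, 0, 0.8, 50], [0, 0, 0, 0, 0, 0.8, 50], [0, 0, 0, 0, 0, 0.8, 50], [0, 0, 0, 0, 0, 0.6, 50], [0, 0, 0, 0, 0, 0.3, 50], [0, 0, 0, 0, 0, 0, 50], [0, 0, 0, 0, 0, 0, 50]])

```text
time_s: 22.78
position: [619.0, 208.1, 110.0]
tcp_rot: [1.0, 0.015, -0.001, -0.0]
wrist_force: [-1.0, -0.2, 0.6]
gripper_width: 49.9
```

```bash
python3 go.py 619 222 77 2
```

```text
t 22.78 pos [619.  208.1 110. ] yaw 1.7 tilt z [-1.6e-03  2.0e-04 -1.0e+00] w 49.9 F [-1.  -0.2  0.6] j6 1.81
turn z units -0.05  shift(after turn) mm [  0.5 -13.9  33. ] units [ 0.02 -0.56  1.32]  (current frame units) [ 0.02 -0.56  1.32] tilt fix units xy [-0.    0.02 -0.05]
```

Call:
servo_tool(plan=[[0, 0, -0.05, 0, -0.5, -0.1, 50], [0, 0, 0, 0, 0, 0, 50], [0, 0, 0, 0, 0, 0, 50]])

```text
time_s: 23.03
position: [619.5, 220.9, 115.5]
tcp_rot: [1.0, 0.017, 0.001, -0.001]
wrist_force: [0.9, 0.1, -0.6]
gripper_width: 50.1
```

```bash
python3 go.py 619 222 77 2
```

```text
t 23.03 pos [619.5 220.9 115.5] yaw 1.96 tilt z [ 0.0017  0.0012 -1.    ] w 50.1 F [ 0.9  0.1 -0.6] j6 1.82
turn z units -0.01  shift(after turn) mm [-0.5 -1.1 38.5] units [-0.02 -0.05  1.54]  (current frame units) [-0.02 -0.04  1.54] tilt fix units xy [-0.01 -0.02 -0.01]
```

Call:
servo_tool(plan=[[0, 0, 0, 0, -0.05, 0.35, 50], [0, 0, 0, 0, 0, 0.35, 50], [0, 0, 0, 0, 0, 0.3, 50], [0, 0, 0, 0, 0, 0.2, 50], [0, 0, 0, 0, 0, 0.1, 50], [0, 0, 0, 0, 0, 0, 50], [0, 0, 0, 0, 0, 0, 50]])

```text
time_s: 23.62
position: [619.6, 222.7, 80.1]
tcp_rot: [1.0, 0.018, 0.001, -0.001]
wrist_force: [-0.4, -0.4, 0.3]
gripper_width: 50.2
```

```bash
python3 go.py 619 222 77 2
```

```text
t 23.62 pos [619.6 222.7  80.1] yaw 2.01 tilt z [ 0.0027  0.0014 -1.    ] w 50.2 F [-0.4 -0.4  0.3] j6 1.82
turn z units 0.0  shift(after turn) mm [-0.6  0.7  3.1] units [-0.02  0.03  0.13]  (current frame units) [-0.02  0.03  0.13] tilt fix units xy [-0.01 -0.03  0.  ]
```

Call:
servo_tool(plan=[[0, 0, 0, 0, 0, 0.1, 35], [0, 0, 0, 0, 0, 0, 22], [0, 0, 0, 0, 0, 0, 18], [0, 0, 0, 0, 0, 0, 10], [0, 0, 0, 0, 0, 0, 8], [0, 0, 0, 0, 0, 0, 8], [0, 0, 0, 0, 0, 0, 8], [0, 0, 0, 0, 0, 0, 8]], newtons=60)

```text
time_s: 24.28
position: [619.9, 222.6, 77.9]
tcp_rot: [1.0, 0.017, 0.002, -0.001]
wrist_force: [0.3, -0.5, -2.7]
gripper_width: 15.1
```

Call:
servo_tool(plan=[[0, 0, 0, 0, 0, -0.2, 8], [0, 0, 0, 0, 0, -0.5, 8], [0, 0, 0, 0, 0, -0.8, 8], [0, 0, 0, 0, 0, -0.8, 8], [0, 0, 0, 0, 0, -0.8, 8], [0, 0, 0, 0, 0, -0.8, 8], [0, 0, 0, 0, 0, -0.8, 8], [0, 0, 0, 0, 0, -0.8, 8], [0, 0, 0, 0, 0, -0.8, 8], [0, 0, 0, 0, 0, -0.6, 8], [0, 0, 0, 0, 0, -0.3, 8], [0, 0, 0, 0, 0, 0, 8]])

```text
time_s: 25.28
position: [616.7, 221.8, 273.3]
tcp_rot: [1.0, 0.018, -0.0, -0.0]
wrist_force: [0.4, -0.6, -4.6]
gripper_width: 15.5
```

```bash
python3 go.py 496 -137.3 280 84.3
```

```text
t 25.28 pos [616.7 221.8 273.3] yaw 2.01 tilt z [-2.e-04  8.e-04 -1.e+00] w 15.5 F [ 0.4 -0.6 -4.6] j6 1.82
turn z units -13.72  shift(after turn) mm [-369.3  -84.5   -6.7] units [-14.77  -3.38  -0.27]  (current frame units) [-5.33 14.19 -0.28] tilt fix units xy [-1.000e-02 -0.000e+00 -1.372e+01]
```

Call:
servo_tool(plan=[[0, 0, -0.5, -0.2, 0.4, -0.3, 8], [0, 0, -1, -0.4, 0.8, -0.2, 8], [0, 0, -1, -0.5, 0.75, -0.1, 8], [0, 0, -1, -0.55, 0.7, -0.1, 8], [0, 0, -1, -0.65, 0.65, -0.1, 8], [0, 0, -1, -0.7, 0.55, -0.1, 8], [0, 0, -1, -0.75, 0.5, -0.1, 8], [0, 0, -1, -0.8, 0.4, -0.1, 8], [0, 0, -1, -0.85, 0.3, -0.1, 8], [0, 0, -1, -0.85, 0.25, -0.1, 8], [0, 0, -1, -0.85, 0.15, 0, 8], [0, 0, -1, -0.85, 0.05, 0, 8]])

```text
time_s: 26.28
position: [517.9, -24.2, 297.6]
tcp_rot: [0.796, 0.605, -0.006, -0.005]
wrist_force: [0.5, 0.2, -4.6]
gripper_width: 15.1
```

```bash
python3 go.py 496 -137.3 265 84.3
```

```text
t 26.28 pos [517.9 -24.2 297.6] yaw 74.44 tilt z [-1.570e-02  1.000e-04 -9.999e-01] w 15.1 F [ 0.5  0.2 -4.6] j6 0.16
turn z units -1.64  shift(after turn) mm [-114.7  -10.5   32.6] units [-4.59 -0.42  1.3 ]  (current frame units) [-4.59  0.39  1.32] tilt fix units xy [-0.15  0.03 -1.64]
```

Call:
servo_tool(plan=[[-0.07, 0.02, -0.55, -0.8, 0.05, 0.1, 8], [-0.07, 0, -0.55, -0.8, -0.05, 0.2, 8], [0, 0, -0.4, -0.8, -0.1, 0.2, 8], [0, 0, 0, -0.7, -0.1, 0.2, 8], [0, 0, 0, -0.5, -0.1, 0.1, 8], [0, 0, 0, -0.2, 0, 0, 8], [0, 0, 0, 0, 0, 0, 8], [0, 0, 0, 0, 0, 0, 8]])

```text
time_s: 26.95
position: [488.9, -123.6, 272.1]
tcp_rot: [0.742, 0.67, -0.003, -0.003]
wrist_force: [0.1, 0.4, -4.4]
gripper_width: 15.4
```

```bash
python3 go.py 496 -137.3 225 84.3
python3 - <<'E'
from h import *
im=snap("wrist","w7.png"); snap("top","t7.png"); snap("scene","s7.png")
E
```

```text
t 26.95 pos [ 488.9 -123.6  272.1] yaw 84.14 tilt z [-8.1e-03  9.0e-04 -1.0e+00] w 15.4 F [ 0.1  0.4 -4.4] j6 -0.22
turn z units -0.03  shift(after turn) mm [-12.9   8.5  47.1] units [-0.52  0.34  1.89]  (current frame units) [-0.52  0.35  1.88] tilt fix units xy [-0.08 -0.   -0.03]
```

View pics/s7.png

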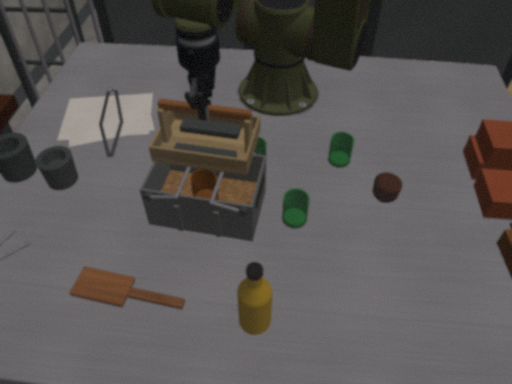

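The scene view shows the tray hanging level above the tote (~(207,137)), both bars across the mouth ((182,205), (222,212)), and the tumbler upright between them.

Call:
servo_tool(plan=[[-0.08, 0, -0.03, -0.25, 0.17, 0.2, 8], [0, 0, 0, -0.25, 0.17, 0.4, 8], [0, 0, 0, 0, 0, 0.4, 8], [0, 0, 0, 0, 0, 0.3, 8], [0, 0, 0, 0, 0, 0.2, 8], [0, 0, 0, 0, 0, 0, 8], [0, 0, 0, 0, 0, 0, 8]])

```text
time_s: 27.68
position: [497.5, -136.1, 229.7]
tcp_rot: [0.74, 0.673, 0.0, -0.0]
wrist_force: [0.4, 0.5, -3.9]
gripper_width: 15.0
```

```bash
python3 go.py 496 -137.3 206 84.3
```

```text
t 27.68 pos [ 497.5 -136.1  229.7] yaw 84.55 tilt z [ 3.e-04  5.e-04 -1.e+00] w 15.0 F [ 0.4  0.5 -3.9] j6 -0.24
turn z units 0.04  shift(after turn) mm [-1.3 -1.4 23.7] units [-0.05 -0.06  0.95]  (current frame units) [-0.05 -0.06  0.95] tilt fix units xy [ 0.   -0.01  0.04]
```

Call:
servo_tool(plan=[[0, 0, 0.04, -0.05, -0.05, 0.15, 8], [0, 0, 0, 0, 0, 0.15, 8], [0, 0, 0, 0, 0, 0.12, 8], [0, 0, 0, 0, 0, 0.1, 8], [0, 0, 0, 0, 0, 0.04, 8], [0, 0, 0, 0, 0, 0, 8]])

```text
time_s: 28.18
position: [496.2, -137.2, 215.1]
tcp_rot: [0.741, 0.671, 0.001, 0.001]
wrist_force: [0.1, 0.1, -4.3]
gripper_width: 15.4
```

Call:
servo_tool(plan=[[0, 0, 0, 0, 0, 0.05, 8], [0, 0, 0, 0, 0, 0.05, 8]])

```text
time_s: 28.35
position: [496.4, -137.2, 212.8]
tcp_rot: [0.741, 0.671, 0.001, 0.001]
wrist_force: [-0.7, -0.3, -5.2]
gripper_width: 15.2
```

Call:
servo_tool(plan=[[0, 0, 0, 0, 0, 0.06, 8], [0, 0, 0, 0, 0, 0.05, 8], [0, 0, 0, 0, 0, 0.04, 8]])

```text
time_s: 28.6
position: [496.5, -137.3, 208.8]
tcp_rot: [0.741, 0.671, 0.001, 0.001]
wrist_force: [-0.3, 0.2, -4.5]
gripper_width: 15.1
```

Call:
servo_tool(plan=[[0, 0, 0, 0, 0, 0.04, 8], [0, 0, 0, 0, 0, 0.03, 8]])

```text
time_s: 28.77
position: [496.5, -137.2, 206.8]
tcp_rot: [0.741, 0.671, 0.001, 0.001]
wrist_force: [-0.4, 0.2, -4.7]
gripper_width: 14.8
```

Call:
servo_tool(plan=[[0, 0, 0, 0, 0, 0.04, 8], [0, 0, 0, 0, 0, 0.03, 8]])

```text
time_s: 28.93
position: [496.8, -137.5, 205.7]
tcp_rot: [0.741, 0.671, 0.001, 0.002]
wrist_force: [-2.9, 0.5, 9.1]
gripper_width: 14.9
```

Contact at TCP z 205.7, where 206 was expected for bars fully in. Release and retreat.

Call:
servo_tool(plan=[[0, 0, 0, 0, 0, 0.01, 20], [0, 0, 0, 0, 0, 0, 30], [0, 0, 0, 0, 0, 0, 45], [0, 0, 0, 0, 0, 0, 45], [0, 0, 0, 0, 0, -0.4, 45], [0, 0, 0, 0, 0, -0.8, 45], [0, 0, 0, 0, 0, -1, 45], [0, 0, 0, 0, 0, -1, 45], [0, 0, 0, 0, 0, -1, 45], [0, 0, 0, 0, 0, -1, 45], [0, 0, 0, 0, 0, -0.8, 45], [0, 0, 0, 0, 0, 0, 45]])

```text
time_s: 29.93
position: [495.1, -136.8, 368.5]
tcp_rot: [0.741, 0.671, 0.002, 0.003]
wrist_force: [-0.7, 0.2, 0.5]
gripper_width: 45.0
```

Run:
```python
from h import *
st=ctrl.read_state(); cm=cam("wrist",st); print(st["position"],st["time_s"],st["gripper_width"])
im=snap("wrist","w8.png"); s=snap("scene","s8.png")
hsv=cv2.cvtColor(im,cv2.COLOR_RGB2HSV); m=cv2.inRange(hsv,(3,140,50),(14,255,255)); c,_=cv2.findContours(m,cv2.RETR_EXTERNAL,cv2.CHAIN_APPROX_NONE)
for k in c:
    if cv2.contourArea(k)>500:
        r=cv2.minAreaRect(k); print(np.round(r[0]),np.round(r[1]),[onz(cm,*q,233)[:2].round(1).tolist() for q in cv2.boxPoints(r)])
w=cv2.resize(im,(500,375)); cv2.imwrite("pics/c8.png",np.vstack([w[:300],cv2.resize(s[80:260,60:360],(500,300))])[:,:,::-1])
```

```text
[ 495.11801002 -136.78658008  368.46779513] 29.9333 44.97002983548268
[382. 233.] [33. 58.] [[608.1, -233.7], [618.5, -165.4], [655.2, -176.2], [647.1, -246.3]]
[254. 178.] [173.  15.] [[498.2, -43.5], [512.4, -44.9], [495.5, -229.5], [478.5, -227.7]]
```

View pics/c8.png

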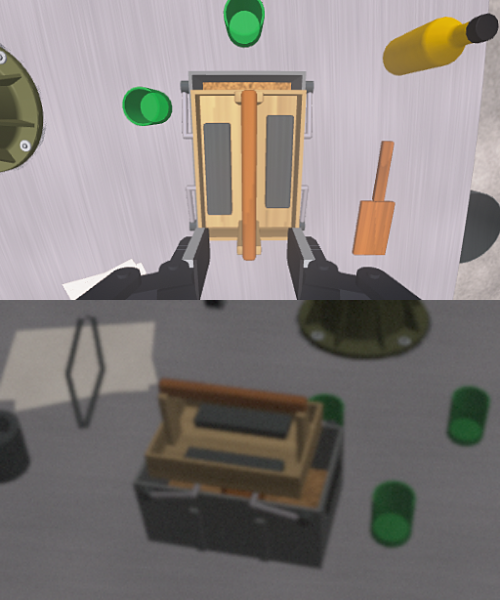

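The last view shows the tray level on both bars, with its handle centre at about (496,−136) and turned 5.6°. The tote is at (496,−137) and 5.7°. Nothing else looks disturbed, so I'm handing in.

```bash
python3 -c "
from workcell import ctrl
print(ctrl.close_job())"
```

```text
the job is handed in; nothing more can be done
None
```

The job is done and handed in at about 30 s of the 72 s allowed; no verdict was reported.

- **Tumbler:** It stands upright on the cork board, which I felt at about 32 mm. I let go only after contact. I pressed down with up to about 28 N on first touch, harder than intended, because I sent several small steps at once. My views put it about 2–7 mm off the middle along the tote's x axis and about 1 mm along y. I left it there.
- **Bail arms:** I gripped each bar, swung it in and pressed it against its stop. The force rose to 26 N on the left and about 37 N on the right with no further travel. The tray touching down at the expected height agrees with both bars being fully in.
- **Tray:** It was set down on felt contact, at a tool height of 205.7 mm against 206 mm expected. The last picture shows it level on both bars with the handle centre at (496, −136) and turned 5.6°. The tote is at (496, −137) and 5.7°.
- **Everything else:** The bystanders and green look-alikes looked undisturbed wherever the last pictures show them. The block was not in those crops and was last seen, in place, just before the tray was set down. The gripper was open and clear of everything at hand-in.

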